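# Clear the press bed with the brush, then run the die plate home and lock it

### The arm

A 6-joint arm with a two-finger parallel gripper is mounted at the origin on a cart in front of the work surface, level with it; the furniture and walls round the work are solid. World frame = base frame: x ahead of the robot, y to its left, z up, the work surface at z = 0. Lengths are in m, angles in degrees, forces in N, time in s.
With the tool pointing down it reaches from about 0.35 to 0.85 m from the base axis. Payload 8.1 kg.
Tool frame: the origin (TCP) lies at the very end of the fingers, on their centre line; the grasp point (between the pads) lies 19 mm behind it; z points along the fingers, y is the direction in which the jaws open and shut (so a half turn about z gives the same grasp; the last joint's range is limited). The gripper opens to 93 mm and grips with 3 to 60 N. Pads are 15 mm wide; open, the fingers measure 128 mm over their backs; the gripper's body (75 mm by 188 mm) begins 65 mm behind the grasp point.
Start: joints at [60.31, 7.471, 85.268, -0, 87.261, -4.893], TCP at [0.252, 0.545, 0.219] pointing down, gripper open.
Joint ranges: [-169.43, 169.43], [-51.17, 129.36], [1.28, 143.12], [-76.62, 256.62], [0, 156.53], [-152.29, 152.29]. Speed limits (degrees/s): [136.94, 136.94, 159.86, 180, 180, 180].

### API

Orientations are given as a 3x3 rotation matrix whose columns are the frame's x, y, z axes.
In Python, from cell import ctrl gives the robot as it stands.
- The arm moves only by the tool arm_command, never from a script. Its argument "increments" is a list of rows, each a list of 7 numbers: the shift along the world's x, y, z each as a share of 0.06 m, from -1 to 1, then the turn, a rotation vector about the world's x, y, z each as a share of 10 degrees, from -1 to 1, then the opening, from 0 (shut) to 1 (fully open). A call has 1 to 12 rows; each row shifts and turns the pose as measured when the row begins; what a row does not reach is not made up. A row lasts 1/8 s, in which the tool goes at most 62.5 mm and 10.7 degrees, less where a joint would pass 70% of its speed; a pose out of reach is approached as far as the arm can. A call with a number of a shift or a turn outside -1 to 1 is refused whole. A call with a gripper value outside its range is refused whole. The fingers move at their own pace and stop on an object; "grip_force" is the grip in N (left out, the last holds). Time passes only in rows, so rows that do not move let the fingers close. It gives the time, the measured TCP pose, the force and the opening at its end, in the units of the state.
- ctrl.state(): the state, without advancing time (a new reading comes with each control period).
- ctrl.camera(name): name is "scene" or "side" or "wrist"; returns a dict with "img" (480x640x3 uint8, red, green, blue), "fx", "fy", "cx", "cy" (pixels), "R" (3x3) and "t" (3): a world point X has camera coordinates R X + t. Camera axes: x right, y down, z forward; pixel columns grow to the right and rows downward; lengths in m; the calibration is good to about 2 mm. A picture is of the moment at which its call begins. There is no depth.
- ctrl.finish_job(): hands the job in, once; it reports no verdict.
The state is a dict: "time": time; "joint_positions": joint angles; "qd": joint speeds; "tau": joint torques, N m; "position": TCP position; "ee_rot": TCP orientation; "contact_force": force on the tool from outside, world axes, zero at the start; "torque": the same for the moment, N m; "grip_width": opening from 0.0 (shut) to 1.0 (fully open).
Only numpy, scipy, OpenCV 4.12 (cv2) and the standard library are available. Lean on these libraries where they do the work, as an engineer would, in place of code of your own. Each camera call takes 0.05 s, during which the arm holds its last target. There are 200 camera calls.

### The job

Offcuts are lying on the press bed behind the pulled-out die plate. Take the bench brush from its holder, sweep every offcut off the end of the bed into the blue scrap tray (keep the fingers and hand off them), and stand the brush back in its holder; then slide the die plate fully home against the rear stop bar and lock it with a quarter turn clockwise of its clamp bolt. Leave the paint jar and the tape roll where they are.

Things in the scene. Friction and masses are not known exactly. Their poses are not given: they have to be found in the camera images.
- press: Grey bench air press, fixed. Origin on the table under the bed; x to the rear (away from the robot), y to the left, z up. Machined grey bed x -158 to 238, y -105 to 105, top at z 40 (mm, press frame). Across its rear stands a dark stop bar, front face at x 155, 24 high. Two rails (y +-61 to +-76, x -150 to 62, top z 58) guide the die plate in front.
- lane_mid (a point): Mid-point, on the bed top (z 40), of the lane between the pulled-out die plate's rear edge (press x 71 plus joint die_plate) and the stop bar (x 155); at press (113, 0, 40) mm. Axes as the press. The offcuts lie in this lane at y -100 to 65. It is open at both ends of the bed (y = +-105); the tray is at the -y end.
- head_edge (a point): Middle of the lower front edge of the press head, at press (90, 0, 150) mm. The head hangs over the lane from here back to the column, y -58 to 58, and up to z 246, with an air cylinder above it to z 364; ram tip 36 diameter at x 114, z 122. A hand held upright cannot get in under it: the brush must be held leaning, handle towards the robot.
- die_plate (a joint): Slide of the steel die plate along press +x, m: 0 = pulled out (starts at 0 to 0.004), 0.084 = home, rear edge against the stop bar. Plate y -60 to 60, top z 52; at 0 it covers press x -140 to 71, with a 50 mm square nest insert (top z 61) centred at x 30. About 3 N slides it; it stays where left.
- clamp_bolt (a joint): Turn of the captive T-bolt in the die plate, rad: 0 = head along the T-slot, plate free to slide; 1.57 = a quarter turn clockwise seen from above: head across, in the slot's lock pocket, plate locked. The slot walls stop the head from turning (beyond about 0.2) unless the plate is home. Friction 0.1 N m; stays where left.
- bolt_grip (a point): Middle of the clamp bolt's black bar grip (52 long, 14 thick, z 64 to 98 in the press frame), on the bolt's upright axis, 83 mm above the table. The bar lies along this frame's x: along press x when free, across it when locked. At press x -114 plus joint die_plate, y 0.
- tray_floor (a point): Centre of the inner floor of the blue scrap tray fixed to the -y end of the bed, axes as the press; inside 150 x 150 mm, floor 4 mm over the table, three walls 55 high; the wall by the bed is 32 high, below the bed's top. At press (113, -184, 4) mm.
- tube_a_centre (a point): Centre of a black rubber tube offcut, 18 diameter x 75 mm long (along its y), 30 g.
- tube_b_centre (a point): Centre of a second black rubber tube offcut, 18 diameter x 75 mm (along its y), 30 g.
- strip_centre (a point): Centre of a brown strip offcut, 14 x 64 x 8 mm (long along its y), 30 g.
- brush_grip (a point): On the axis of the bench brush's wooden handle, 158 mm above the lowest bristle tip, 42 below the handle's top. Axes: z up the handle, x across the width, y across the thickness. Handle 26 (x) by 18 (y) mm for 60 mm below and 42 above this point. Below it a steel ferrule 56 x 20, 74 to 96 mm down, then springy black bristles 54 x 16. 200 mm long, 120 g.
- brush_end (a point): Middle of the brush's bristle end, 139 mm below brush_grip on the same axis, same axes. The end is cut at 35 degrees: lowest at its +x edge, 38 mm higher at its -x edge. So, leaned 35 degrees with the handle towards -x, it stands flat on 66 mm of bed. As fixed to the handle; the bristles bend up to 20 degrees to either side (y), 1 N m per rad.
- brush_holder: Fixed steel pocket on a dark base plate; the brush stands in it, bristles down. Origin: under the base plate, centre of the pocket. Pocket inside 64 (x) by 28 (y) mm, floor 6 mm and rim 75 mm over the table; brush_grip stands 164 mm over the table above its centre, brush x along holder x.
- paint_jar: Bystander: paint jar, 56 diameter x 66 mm, origin under its centre.
- tape_roll: Bystander: paper tape roll lying flat, 89 diameter x 19 mm, origin under its centre.

How it is judged (in metres and radians):
On the way, in this order (a step that is already met when the one before it is completed fails the run):
1. all three offcuts lie in the scrap tray (x of tube_a_centre in the frame of tray_floor between -0.077 and 0.077 m and y of tube_a_centre in the frame of tray_floor between -0.077 and 0.08 m and z of each of tube_a_centre, tube_b_centre, strip_centre in the frame of tray_floor below 0.045 m and x of tube_b_centre in the frame of tray_floor between -0.077 and 0.077 m and y of tube_b_centre in the frame of tray_floor between -0.077 and 0.08 m and x of strip_centre in the frame of tray_floor between -0.077 and 0.077 m and y of strip_centre in the frame of tray_floor between -0.077 and 0.08 m), for 0.2 s.
2. the die plate is home and its clamp bolt turned to lock (value of joint die_plate above 0.081 m and value of joint clamp_bolt above 1.3 rad), for 0.2 s.
At the end, for the whole second after the job is handed in: All three offcuts lie in the scrap tray; the brush stands in its holder (bristles at the pocket floor within 14 mm, handle within 14 degrees of upright); the die plate is home within 3 mm and its clamp bolt is turned at least 75 degrees clockwise (all of step 1 and all of step 2 and x of brush_grip in the frame of brush_holder between -0.03 and 0.03 m and y of brush_grip in the frame of brush_holder between -0.03 and 0.03 m and z of brush_grip in the frame of brush_holder between 0.15 and 0.178 m and angle between brush_grip's own z axis and vertical below 0.25 rad); the robot touches nothing.
It fails at once if an offcut is touched with the fingers, hand or arm instead of the brush (contact force between any of the fingers, the arm and tube_a above 0.5 N or contact force between any of the fingers, the arm and tube_b above 0.5 N or contact force between any of the fingers, the arm and strip above 0.5 N).
It fails at once if the paint jar or the tape roll is shifted more than 20 mm (distance of any of paint_jar, tape_roll from where it was at the start of the episode above 0.02 m).
It also fails if it takes over 64 s, if anything falls off the work surface, if the arm or the gripper's body presses on something with over 40 N, if the wrist force passes 120 N, or if a joint passes its speed limit or range.

## Working session

There is one attempt and no reset: what is moved stays moved. The work goes in short steps, Python scripts to look and compute and a tool call to move; the robot and the scene stay as the last step left them, time stands still between calls to the robot, and variables do not carry over. Pictures are saved under pics/ and viewed, about 8 in all and at most 12, crops included, and the job is handed in when it is done.

Besides the shell and the picture viewer there is one more tool, called after "Request:" as name(argument=value, ...) on one line, values as JSON. arm_command: Moves the arm, as the interface text tells. Shift numbers are shares of 0.06 m and turn numbers shares of 10 degrees, none past 1 either way. Its arguments: {"type":"object","properties":{"increments":{"type":"array"},"grip_force":{"type":"number"}},"required":["increments"]}

```bash
ls; mkdir -p pics
cat > h.py <<'E'
import numpy as np, cv2
from cell import ctrl
def snap(n,f):
    c=ctrl.camera(n); cv2.imwrite(f'pics/{f}.png',c['img'][:,:,::-1]); np.savez(f'pics/{f}.npz',**{k:c[k] for k in('fx','fy','cx','cy','R','t')}); return c
def load(f): return dict(np.load(f'pics/{f}.npz'))
def ray(c,u,v):
    d=np.array([(u-c['cx'])/c['fx'],(v-c['cy'])/c['fy'],1.]); R=np.array(c['R']); return -R.T@np.array(c['t']),R.T@d
def atz(c,u,v,z):
    o,d=ray(c,u,v); return o+d*(z-o[2])/d[2]
def proj(c,X):
    p=np.array(c['R'])@np.array(X,float)+c['t']; return np.array([c['fx']*p[0]/p[2]+c['cx'],c['fy']*p[1]/p[2]+c['cy']])
E
python3 - <<'E'
from h import *
for n in('scene','side'):
    c=snap(n,n+'0'); print(n,-np.array(c['R']).T@c['t'],c['fx'])
    cv2.imwrite(f'pics/{n}0b.png',cv2.resize(c['img'][:,:,::-1],(800,600),interpolation=cv2.INTER_CUBIC))
print(ctrl.state())
E
```

```text
pics
scene [-0.12020419 -0.55001471  1.19915956] 573.2115854504067
side [-0.04641177 -0.80520459  0.58276587] 563.6628161708219
{'time': 0.1, 'joint_positions': array([ 6.03099816e+01,  7.51133280e+00,  8.53232176e+01,  7.17464484e-04,
        8.72629658e+01, -4.89417004e+00]), 'qd': array([-0.05019488, -0.02878004, -0.09913496,  0.04972751, -0.07972047,
       -0.04065211]), 'tau': array([ 1.41909561e-03, -5.61338532e+01, -4.93099129e+01,  7.70848012e-02,
        2.89727922e-02, -9.55677001e-05]), 'position': array([0.25135661, 0.54423319, 0.21768491]), 'ee_rot': array([[-9.07807547e-01,  4.19386133e-01, -8.53868084e-04],
       [ 4.19386972e-01,  9.07806367e-01, -1.47234360e-03],
       [ 1.57666395e-04, -1.69470578e-03, -9.99998552e-01]]), 'contact_force': array([-0.10128491, -0.87685116,  0.69211389]), 'torque': array([-0.00664015, -0.05840721,  0.06311368]), 'grip_width': 1.0012797699575855}
```

View pics/scene0b.png

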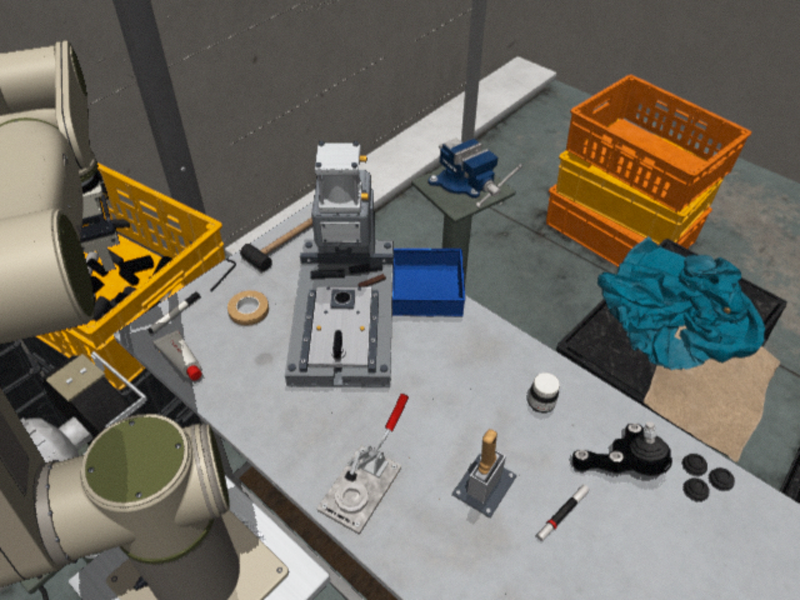

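View pics/side0b.png

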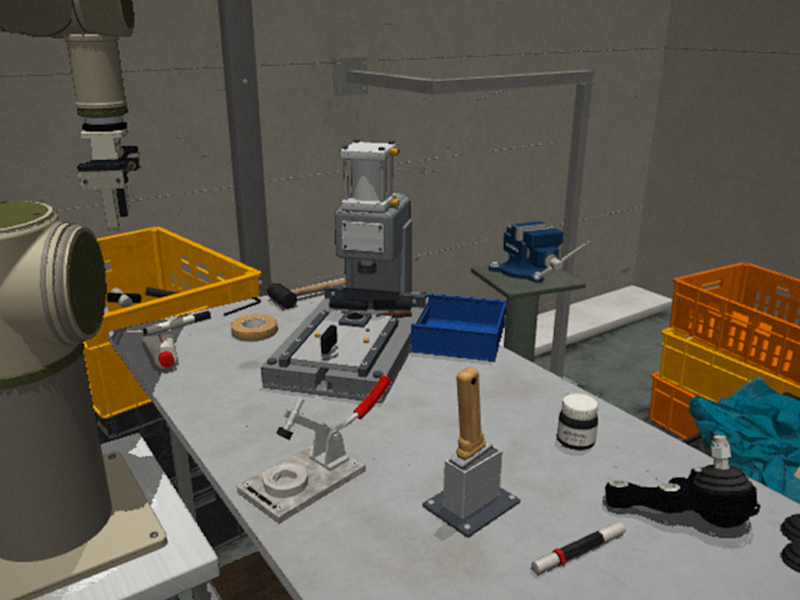

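Scene view (800-wide): press bed from (287,380) to (392,380), back at (302,250). Offcuts are near (312–385, 270–280) and the tray is at (430,280). The holder is at (485,480), with the jar at (543,392) and the tape at (248,307). I'll enlarge the crops next.

Run:
```python
from h import *
def crop(f,x0,x1,y0,y1,w,h):
    return cv2.resize(cv2.imread(f'pics/{f}.png')[y0:y1,x0:x1],(w,h),interpolation=cv2.INTER_CUBIC)
a=crop('scene0',220,380,190,310,800,600)
cv2.imwrite('pics/c1.png',a)
b=crop('scene0',355,420,335,417,400,505); d=crop('side0',332,422,287,432,372,600)
o=np.zeros((600,800,3),np.uint8); o[:505,:400]=b; o[:,420:792]=d
cv2.imwrite('pics/c2.png',o)
```

```text
(no output)
```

View pics/c1.png

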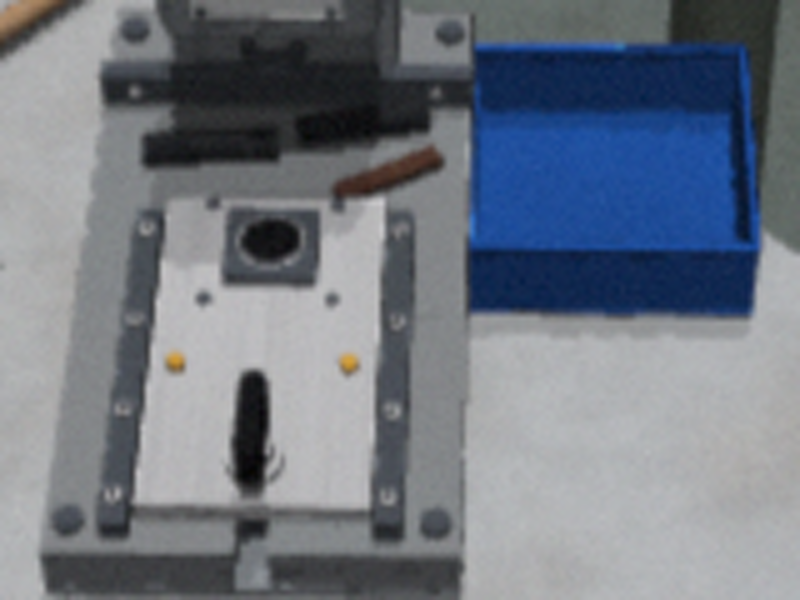

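View pics/c2.png

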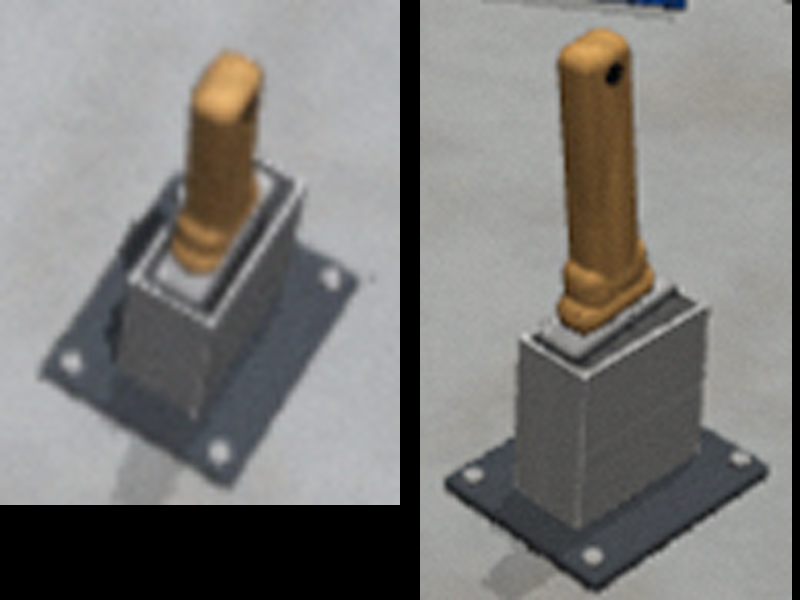

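c1: the three offcuts are tube (145–280,145), tube (300–430,125) and strip (335–440,172). The plate spans (165,198) to (372,510). c2: holder rim corners are left (130,280), front (212,325) and right (303,188) in the scene crop, and left (518,337), front (585,377) and right (708,306) in the side crop.

```bash
cat > fit.py <<'E'
from h import *
from scipy.optimize import least_squares as LS
c=load('scene0');s=load('side0')
S=lambda u,v:(220+u/5,190+v/5)
P=[((42,553),(-158,105,40)),((462,557),(-158,-105,40)),((758,248),(36,-261,59)),((747,45),(190,-261,59)),((165,198),(73,60,52)),((385,198),(73,-60,52)),((133,507),(-138,60,52)),((372,510),(-138,-60,52))]
def T(p,X):
    ca,sa=np.cos(p[2]),np.sin(p[2]); X=np.array(X)/1000; return np.array([p[0]+ca*X[0]-sa*X[1],p[1]+sa*X[0]+ca*X[1],X[2]])
f=lambda p:np.concatenate([proj(c,T(p,X))-S(*q) for q,X in P])
r=LS(f,[.6,0,0]);p=r.x
if __name__=='__main__':
    print('press',p[:2],np.degrees(p[2]),'resid',r.fun.round(1))
    ca,sa=np.cos(p[2]),np.sin(p[2]);R2=np.array([[ca,sa],[-sa,ca]])
    inv=lambda X:(R2@(X[:2]-p[:2])*1000).round()
    for n,q,z in[('A',(145,150),.049),('A',(280,143),.049),('B',(300,127),.049),('B',(430,118),.049),('S',(335,190),.044),('S',(440,157),.044)]: print(n,inv(atz(c,*S(*q),z)))
    A=lambda u,v:(355+u/6.154,335+v/6.154); B=lambda u,v:(332+(u-420)/4.133,287+v/4.138)
    for cam,K,pts in((c,A,[(130,280),(212,325),(303,188)]),(s,B,[(518,337),(585,377),(708,306)])):
        q=[atz(cam,*K(*x),.075)[:2] for x in pts]
        d=q[2]-q[1]; print('holder',(q[0]+q[2])/2, 'long',np.linalg.norm(d),np.degrees(np.arctan2(d[1],d[0])),'short',np.linalg.norm(q[0]-q[1]))
    print('handletop',atz(c,*A(228,80),.206),atz(s,*B(595,50),.206))
    print('jar',atz(c,545*.8,380*.8,.066),'tape',atz(c,248*.8,307*.8,.019))
    print('bolt',T(p,(-112,0,83)),'lane',T(p,(113,0,40)))
E
python3 fit.py
```

```text
press [0.54795061 0.20067515] 41.2266888046346 resid [-0.5  0.   0.   0.1  0.2 -0.6 -0.5  0.1  0.6 -0.   0.4  0.4 -0.3  0.
  0.1 -0.1]
A [112.  76.]
A [119.   1.]
B [131.  -9.]
B [139. -82.]
S [ 88. -31.]
S [114. -88.]
holder [ 0.45148242 -0.25440358] long 0.06517872775656973 7.141125914275861 short 0.03229670357285287
holder [ 0.44972167 -0.25546382] long 0.06716357234794418 6.718693492987548 short 0.033191243033374423
handletop [ 0.43153436 -0.25803851  0.206     ] [ 0.41954687 -0.27267942  0.206     ]
jar [ 0.67859941 -0.22229677  0.066     ] tape [0.43977847 0.38740507 0.019     ]
bolt [0.46371451 0.12686268 0.083     ] lane [0.63293881 0.27514665 0.04      ]
```

Request:
arm_command(increments=[[0.1,-0.9,0.15,0,0,-1,0.7],[0.2,-0.9,0.15,0,0,-1,0.7],[0.2,-0.9,0.15,0,0,-1,0.7],[0.2,-0.9,0.15,0,0,-1,0.7],[0.25,-0.9,0.1,0,0,-1,0.7],[0.25,-0.9,0.1,0,0,-1,0.7],[0.25,-0.9,0.1,0,0,-1,0.7],[0.25,-0.9,0,0,0,-1,0.7],[0.25,-0.9,0,0,0,-1,0.7],[0.25,-0.9,0,0,0,-1,0.7],[0.25,-0.9,0,0,0,-1,0.7],[0.25,-0.9,0,0,0,-1,0.7]], grip_force=50)

```text
time: 1.6
position: [0.4112, -0.123, 0.2665]
ee_rot: [[0.851, 0.526, -0.004], [0.526, -0.851, 0.007], [0.001, -0.008, -1.0]]
contact_force: [-0.1, 0.1, 0.7]
grip_width: 0.703
```

```bash
cat >> h.py <<'E'
from scipy.spatial.transform import Rotation as Ro
def need(pos,R=None):
    s=ctrl.state(); d=(np.array(pos)-s['position'])/.06
    w=Ro.from_matrix(np.array(R)@np.array(s['ee_rot']).T).as_rotvec(degrees=True)/10 if R is not None else np.zeros(3)
    print('t',round(s['time'],2),'pos',s['position'].round(4),'q',s['joint_positions'].round(0),'F',s['contact_force'].round(1),'g',round(s['grip_width'],3)); print('shift',d.round(2),'turn',w.round(2))
def down(yaw_y,lean=0,az=0):
    # tool y at yaw_y (deg), tool z down, then lean so that tool z tips toward azimuth az
    y=np.radians(yaw_y); Y=np.array([np.cos(y),np.sin(y),0]);Z=np.array([0,0,-1.]);M=np.stack([np.cross(Y,Z),Y,Z],1)
    a=np.radians(az); return Ro.from_rotvec(np.radians(lean)*np.array([np.sin(a),-np.cos(a),0])).as_matrix()@M
E
python3 - <<'E'
from h import *
from scipy.optimize import least_squares as LS
c=load('scene0');s=load('side0')
A=lambda u,v:(355+u/6.154,335+v/6.154); B=lambda u,v:(332+(u-420)/4.133,287+v/4.138)
for a,b in(((228,80),(595,50)),((205,255),(603,305))):
    r=LS(lambda X:np.r_[proj(c,X)-A(*a),proj(s,X)-B(*b)],[.45,-.25,.2]);print(r.x,r.fun.round(1))
need([.445,-.255,.26],down(-83))
E
```

```text
[ 0.43752449 -0.25334987  0.1922925 ] [-0.7  0.3  0.6 -0.2]
[ 0.43708815 -0.26118504  0.08981389] [ 1.2 -0.5 -0.9  0.3]
t 1.6 pos [ 0.4112 -0.123   0.2665] q [-24. -20. 106.   0.  95.  35.] F [-0.1  0.1  0.7] g 0.703
shift [ 0.56 -2.2  -0.11] turn [-0.04 -0.01 -2.47]
```

Request:
arm_command(increments=[[0.2,-0.8,0,0,0,-0.9,0.7],[0.2,-0.8,0,0,0,-0.9,0.7],[0.1,-0.6,0,0,0,-0.6,0.7],[0,0,0,0,0,0,0.7]])

```text
time: 2.1
position: [0.4403, -0.2629, 0.264]
ee_rot: [[0.994, 0.112, -0.003], [0.112, -0.994, 0.01], [-0.002, -0.01, -1.0]]
contact_force: [-0.3, 0.5, -0.7]
grip_width: 0.696
```

Run:
```python
from h import *
c=snap('wrist','w1'); need([.445,-.255,.26],down(-83))
```

```text
t 2.15 pos [ 0.4403 -0.2617  0.264 ] q [-37.  -7.  95.   0.  92.  47.] F [-0.4  0.  -0.4] g 0.701
shift [ 0.08  0.11 -0.07] turn [-0.06 -0.02  0.04]
```

View pics/w1.png

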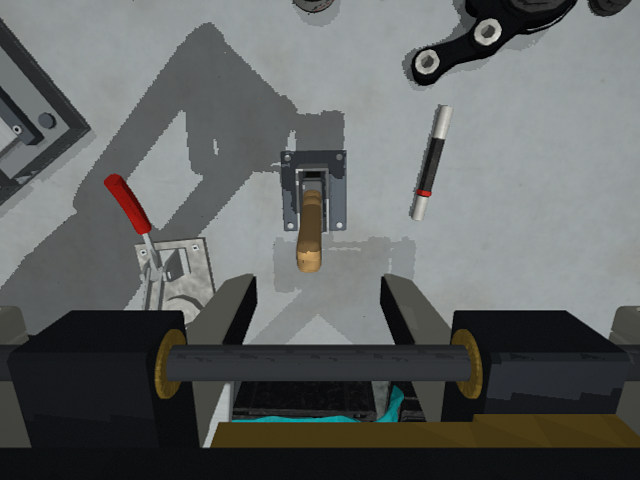

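The wrist view shows the handle running from (312,200) to its top near (309,258), between the fingers, with the base plate at (281–346, 150–230).

Run:
```python
from h import *
c=load('w1')
for z in(.2,.206): print('top',atz(c,309,257,z))
q=[atz(c,*p,.005)[:2] for p in((281,151),(346,150),(347,231),(283,232))]
print('base',np.mean(q,0),q)
for X in((.4503,-.255,.075),(.4503,-.255,.206),(.437,-.256,.206)): print(proj(c,X))
```

```text
top [ 0.43420007 -0.25635524  0.2       ]
top [ 0.43633661 -0.25634896  0.206     ]
base [ 0.45031491 -0.25403982] [array([ 0.49543559, -0.20874285]), array([ 0.50545551, -0.28640599]), array([ 0.40560784, -0.30131124]), array([ 0.39476069, -0.2196992 ])]
[313.67962407 202.65368231]
[309.19100443 237.58307897]
[308.60025095 256.04662289]
```

Run:
```python
from h import *
need([.441,-.2565,.145],down(-83,4,7))
```

```text
t 2.15 pos [ 0.4403 -0.2617  0.264 ] q [-37.  -7.  95.   0.  92.  47.] F [-0.4  0.  -0.4] g 0.701
shift [ 0.01  0.09 -1.98] turn [-0.01 -0.41  0.04]
```

Request:
arm_command(increments=[[0,0.09,-0.5,0,-0.4,0,0.7],[0,0,-0.7,0,0,0,0.7],[0,0,-0.6,0,0,0,0.7],[0,0,-0.2,0,0,0,0.7],[0,0,0,0,0,0,0],[0,0,0,0,0,0,0],[0,0,0,0,0,0,0],[0,0,0,0,0,0,0]], grip_force=50)

```text
time: 3.15
position: [0.4429, -0.2518, 0.1468]
ee_rot: [[0.989, 0.127, 0.076], [0.127, -0.992, 0.008], [0.076, 0.002, -0.997]]
contact_force: [0.1, 0.5, -0.1]
grip_width: 0.323
```

Run:
```python
from h import *
need([.441,-.2565,.145],down(-83,4,7))
```

```text
t 3.15 pos [ 0.4429 -0.2518  0.1468] q [-38.  -8. 108.   3.  76.  44.] F [ 0.1  0.5 -0.1] g 0.323
shift [-0.03 -0.08 -0.03] turn [ 0.01  0.04 -0.03]
```

Request:
arm_command(increments=[[0,-0.07,0,0,0,0,0],[0,0,0,0,0,0,0],[0,0,0,0,0,0,0],[0,0,0.3,0,0,0,0],[0,0,0.7,0,0,0,0],[0,0,0.7,0,0,0,0],[0,0,0.7,0,0,0,0],[0,0,0,0,0,0,0]])

```text
time: 4.15
position: [0.4415, -0.2558, 0.3]
ee_rot: [[0.989, 0.126, 0.076], [0.126, -0.992, 0.007], [0.076, 0.003, -0.997]]
contact_force: [0.2, -0.3, -1.7]
grip_width: 0.191
```

Run:
```python
from h import *
c=snap('side','s2'); need([.441,-.2565,.285],down(-83,4,7))
i=cv2.imread('pics/s2.png'); cv2.imwrite('pics/s2c.png',cv2.resize(i[190:430,290:530],(600,600),interpolation=cv2.INTER_CUBIC))
```

```text
t 4.2 pos [ 0.4409 -0.2553  0.2976] q [-38. -11.  96.   3.  93.  45.] F [-0.4 -0.6 -1.9] g 0.195
shift [ 0.   -0.02 -0.21] turn [ 0.    0.02 -0.03]
```

View pics/s2c.png

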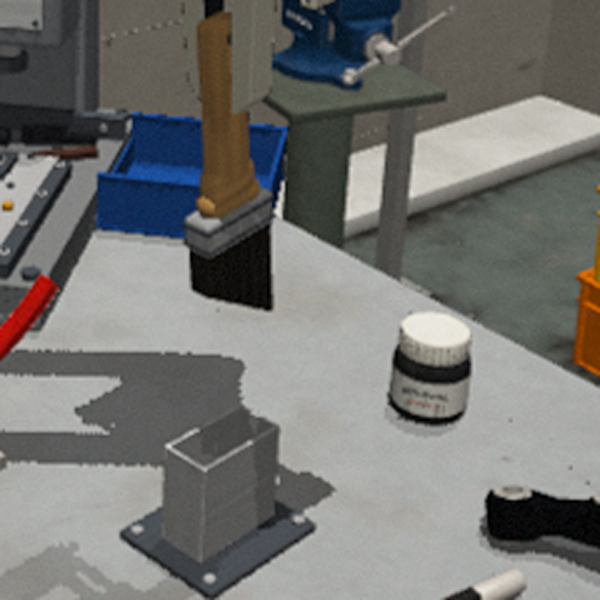

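The brush is held, with the bristles' low corner at crop (271,308) and high corner at (190,288). So brush +x is world +x. I'll fit the held pose from this picture.

Run:
```python
from h import *
from scipy.optimize import least_squares as LS
c=load('s2'); K=lambda u,v:np.array([290+u*.4,190+v*.4])
s=ctrl.state(); R=s['ee_rot'];p=s['position']
# brush axes in tool: bx=tool x, by=-tool y, bz=-tool z, rotated by a about tool y
B0=R@np.diag([1,-1,-1]); g0=p-.019*R[:,2]
P=[((271,309),(27,-8,-158)),((190,289),(-27,-8,-120)),((188,256),(-28,-10,-96)),((272,226),(28,-10,-96))]
def f(x):
    B=B0@Ro.from_rotvec([0,x[2],0],degrees=True).as_matrix(); g=g0+B0@np.array([x[0],0,x[1]])/1000
    return np.concatenate([proj(c,g+B@np.array(X)/1000)-K(*q) for q,X in P])
r=LS(f,[0,0,0]);print(r.x,r.fun.round(1), f([0,0,0]).round(1))
```

```text
[-10.35218667  -1.68176751  -1.34879696] [-3.9  0.   3.   1.4  3.7  0.8 -3.4 -2.4] [-1.  -2.3  6.6 -2.1  7.7 -2.7  0.3 -5. ]
```

Run:
```python
from h import *
from scipy.optimize import least_squares as LS
c=load('s2'); K=lambda u,v:np.array([290+u*.4,190+v*.4])
s=ctrl.state(); R=s['ee_rot'];p=s['position']
B0=R@np.diag([1,-1,-1]); g0=p-.019*R[:,2]
P=[((271,309),(27,-8,-158)),((190,289),(-27,8,-120)),((187,246),(-28,10,-96)),((272,224),(28,-10,-96))]
def f(x):
    B=B0@Ro.from_rotvec([0,x[2],0],degrees=True).as_matrix(); g=g0+B0@np.array([x[0],0,x[1]])/1000
    return np.concatenate([proj(c,g+B@np.array(X)/1000)-K(*q) for q,X in P])
r=LS(f,[0,0,0]);print(r.x,r.fun.round(1), f([0,0,0]).round(1))
import fit
d=np.degrees(fit.p[2]);print(d)
Rs=down(d-90,35,d)
for y in(110,-145):
  for z in (60,2): # bristle height above bed: grip = end + 139*bz
    end=np.array([113,y,40+z]); g=fit.T(fit.p,end+139*np.array([-np.sin(np.radians(35)),0,np.cos(np.radians(35))])); tcp=g+.019*Rs[:,2]
    print(y,z,tcp.round(4)); need(tcp,Rs)
```

```text
[-0.92345932 -7.9464775  -1.65667879] [ 0.5  0.7 -0.3 -1.6 -1.2  1.3  1.1 -0.4] [-1.  -2.3 -1.6 -6.  -2.2 -3.5  0.3 -4.2]
41.2266888046346
110 60 [0.5087 0.3125 0.1983]
t 4.2 pos [ 0.4409 -0.2553  0.2976] q [-38. -11.  96.   3.  93.  45.] F [-0.4 -0.6 -1.9] g 0.195
shift [ 1.13  9.46 -1.65] turn [ 1.29 -2.84  3.31]
110 2 [0.5087 0.3125 0.1403]
t 4.2 pos [ 0.4409 -0.2553  0.2976] q [-38. -11.  96.   3.  93.  45.] F [-0.4 -0.6 -1.9] g 0.195
shift [ 1.13  9.46 -2.62] turn [ 1.29 -2.84  3.31]
-145 60 [0.6767 0.1207 0.1983]
t 4.2 pos [ 0.4409 -0.2553  0.2976] q [-38. -11.  96.   3.  93.  45.] F [-0.4 -0.6 -1.9] g 0.195
shift [ 3.93  6.27 -1.65] turn [ 1.29 -2.84  3.31]
-145 2 [0.6767 0.1207 0.1403]
t 4.2 pos [ 0.4409 -0.2553  0.2976] q [-38. -11.  96.   3.  93.  45.] F [-0.4 -0.6 -1.9] g 0.195
shift [ 3.93  6.27 -2.62] turn [ 1.29 -2.84  3.31]
```

Request:
arm_command(increments=[[0.05,0.5,0,0,0,0.2,0],[0.05,0.9,0,0,0,0.35,0],[0.05,0.9,0,0,0,0.35,0],[0.05,0.9,0,0,0,0.35,0],[0.05,0.9,0,0,0,0.35,0],[0.05,0.9,0,0,0,0.35,0],[0.05,0.9,0,0,0,0.35,0],[0.05,0.9,0,0,0,0.35,0],[0.05,0.9,0,0,0,0.35,0],[0.05,0.9,0,0,0,0.35,0],[0.05,0.8,0,0,0,0.1,0],[0,0,0,0,0,0,0]])

```text
time: 5.7
position: [0.4612, 0.3252, 0.279]
ee_rot: [[0.734, 0.678, 0.026], [0.677, -0.735, 0.04], [0.046, -0.011, -0.999]]
contact_force: [0.4, -0.0, -0.7]
grip_width: 0.186
```

```bash
cat > sw.py <<'E'
from h import *; import fit,sys
d=np.degrees(fit.p[2]); Rs=down(d-90,35,d); OFF=4
def tgt(x,y,h):
    g=fit.T(fit.p,np.array([x,y,40+h])+(139+OFF)*np.array([-np.sin(np.radians(35)),0,np.cos(np.radians(35))])); return g+.019*Rs[:,2]
def where():
    s=ctrl.state(); g=s['position']-.143*(-s['ee_rot'][:,2])-.019*s['ee_rot'][:,2]
    q=g[:2]-fit.p[:2]; a=fit.p[2]; print('end at press',(np.array([np.cos(a)*q[0]+np.sin(a)*q[1],-np.sin(a)*q[0]+np.cos(a)*q[1],g[2]-.04])*1000).round(1))
where()
need(tgt(*map(float,sys.argv[1:4])),Rs)
E
python3 sw.py 113 115 60
```

```text
end at press [ 22.5 152.3 115.1]
t 5.7 pos [0.4612 0.3252 0.279 ] q [29. -2. 89.  1. 91. 76.] F [ 0.4 -0.  -0.7] g 0.186
shift [ 0.71 -0.17 -1.29] turn [ 2.12 -2.45 -0.16]
```

Request:
arm_command(increments=[[0.2,0,-0.2,0.6,-0.65,0,0],[0.2,0,-0.2,0.6,-0.65,0,0],[0.2,-0.05,-0.3,0.5,-0.6,0,0],[0.1,-0.1,-0.3,0.4,-0.55,0,0],[0,0,0,0,0,0,0]])

```text
time: 6.32
position: [0.499, 0.3113, 0.2046]
ee_rot: [[0.599, 0.68, 0.423], [0.563, -0.733, 0.381], [0.569, 0.01, -0.822]]
contact_force: [-0.4, 0.7, -1.8]
grip_width: 0.196
```

```bash
python3 sw.py 113 98 15
```

```text
end at press [106.6 116.5  62.7]
t 6.33 pos [0.499  0.3113 0.2046] q [ 18. -27. 124.  17.  51.  59.] F [-0.4  0.7 -1.8] g 0.196
shift [ 0.26 -0.16 -0.8 ] turn [ 0.06  0.01 -0.16]
```

Request:
arm_command(increments=[[0.1,-0.1,-0.3,0.05,0,-0.1,0],[0.15,-0.1,-0.5,0,0,-0.05,0],[0,0,0,0,0,0,0]])

```text
time: 6.7
position: [0.5173, 0.2995, 0.1624]
ee_rot: [[0.614, 0.659, 0.434], [0.542, -0.752, 0.375], [0.574, 0.005, -0.819]]
contact_force: [0.3, -0.2, -1.3]
grip_width: 0.193
```

```bash
python3 sw.py 113 95 1;  python3 - <<'E'
from h import *
a=snap('scene','a3')['img'];b=snap('side','b3')['img']
A=cv2.resize(a[180:300,210:370],(533,400),interpolation=cv2.INTER_CUBIC);B=cv2.resize(b[170:330,200:350],(260,277))
o=np.zeros((400,800,3),np.uint8);o[:,:533]=A;o[:277,536:796]=B
cv2.imwrite('pics/ab3.png',o[:,:,::-1])
E
```

```text
end at press [113.2  94.1  20.9]
t 6.7 pos [0.5173 0.2995 0.1624] q [ 16. -22. 126.  19.  46.  55.] F [ 0.3 -0.2 -1.3] g 0.193
shift [-0.01  0.   -0.33] turn [ 0.02  0.02 -0.  ]
```

View pics/ab3.png

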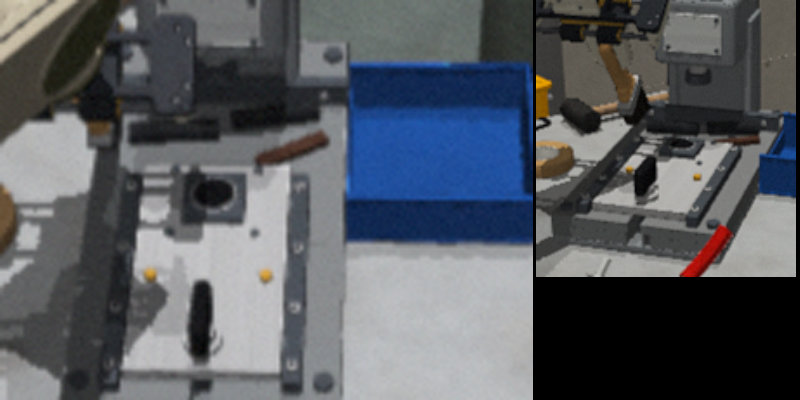

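The brush is leaning at the left of tube A, side crop (640,105), and the offcuts are undisturbed. I'll lower it in small steps, watching the force.

Request:
arm_command(increments=[[0,0,-0.2,0,0,0,0],[0,0,-0.1,0,0,0,0],[0,0,0,0,0,0,0]])

```text
time: 7.18
position: [0.5203, 0.302, 0.1513]
ee_rot: [[0.607, 0.661, 0.441], [0.541, -0.751, 0.379], [0.581, 0.008, -0.814]]
contact_force: [0.0, -0.4, -0.9]
grip_width: 0.189
```

```bash
python3 sw.py 113 -140 1
```

```text
end at press [118.1  93.8  10.4]
t 7.17 pos [0.5203 0.302  0.1513] q [ 17. -21. 126.  20.  44.  54.] F [ 0.  -0.4 -0.9] g 0.189
shift [ 2.52 -2.98 -0.15] turn [-0.    0.07 -0.01]
```

Request:
arm_command(increments=[[-0.05,-0.04,-0.15,0,0.03,0,0],[0,0,0,0,0,0,0]])

```text
time: 7.42
position: [0.5188, 0.3001, 0.1447]
ee_rot: [[0.608, 0.661, 0.44], [0.54, -0.751, 0.38], [0.582, 0.006, -0.813]]
contact_force: [0.8, 0.7, -0.6]
grip_width: 0.194
```

```bash
python3 sw.py 113 -140 1
```

```text
end at press [115.8  93.5   3.8]
t 7.42 pos [0.5188 0.3001 0.1447] q [ 16. -21. 127.  21.  43.  54.] F [ 0.8  0.7 -0.6] g 0.194
shift [ 2.55 -2.95 -0.04] turn [-0.01  0.07 -0.01]
```

Request:
arm_command(increments=[[-0.02,-0.02,-0.06,0,0.03,0,0],[0,0,0,0,0,0,0]])

```text
time: 7.68
position: [0.5198, 0.2996, 0.1448]
ee_rot: [[0.608, 0.66, 0.441], [0.538, -0.751, 0.383], [0.584, 0.005, -0.812]]
contact_force: [-0.4, -0.3, -1.5]
grip_width: 0.188
```

```bash
python3 sw.py 113 -140 1
```

```text
end at press [116.4  92.6   4.1]
t 7.67 pos [0.5198 0.2996 0.1448] q [ 16. -21. 127.  21.  43.  53.] F [-0.4 -0.3 -1.5] g 0.188
shift [ 2.53 -2.94 -0.04] turn [-0.03  0.07 -0.01]
```

Request:
arm_command(increments=[[-0.03,-0.02,-0.1,0,0.04,0,0],[0,0,0,0,0,0,0]])

```text
time: 7.92
position: [0.5215, 0.2995, 0.1447]
ee_rot: [[0.607, 0.659, 0.443], [0.535, -0.752, 0.385], [0.587, 0.003, -0.809]]
contact_force: [-0.8, -0.4, -1.1]
grip_width: 0.193
```

```bash
python3 sw.py 113 -140 1
```

```text
end at press [118.   91.5   4.4]
t 7.92 pos [0.5215 0.2995 0.1447] q [ 16. -21. 127.  22.  43.  53.] F [-0.8 -0.4 -1.1] g 0.193
shift [ 2.5  -2.94 -0.04] turn [-0.05  0.08 -0.  ]
```

```bash
sed -i 's/OFF=4/OFF=8/; s/\.143/.147/' sw.py; python3 sw.py 113 80 1
```

```text
end at press [120.4  91.5   1.1]
t 7.92 pos [0.5215 0.2995 0.1447] q [ 16. -21. 127.  22.  43.  53.] F [-0.8 -0.4 -1.1] g 0.193
shift [ 0.06 -0.21  0.02] turn [-0.05  0.08 -0.  ]
```

Request:
arm_command(increments=[[-0.02,-0.1,0.03,0.03,0.08,0,0],[0.15,-0.2,0.02,0,0.03,0,0],[0.2,-0.23,0,0,0,0,0],[0.2,-0.23,0,0,0,0,0],[0.2,-0.23,0,0,0,0,0]])

```text
time: 8.55
position: [0.5539, 0.2491, 0.1443]
ee_rot: [[0.627, 0.669, 0.399], [0.529, -0.742, 0.412], [0.572, -0.047, -0.819]]
contact_force: [-14.7, 19.6, 3.6]
grip_width: 0.275
```

```bash
python3 sw.py 113 0 1
```

```text
end at press [109.6  38.5  -0.5]
t 8.55 pos [0.5539 0.2491 0.1443] q [  6. -16. 123.  29.  49.  40.] F [-14.7  19.6   3.6] g 0.275
shift [ 0.4  -0.37  0.03] turn [-0.19 -0.19 -0.08]
```

Run:
```python
from h import *
a=snap('scene','a4')['img'];b=snap('side','b4')['img']; w=snap('wrist','w4')['img']
A=cv2.resize(a[180:300,210:370],(400,300),interpolation=cv2.INTER_CUBIC);B=cv2.resize(b[150:300,210:410],(400,300),interpolation=cv2.INTER_CUBIC)
W=cv2.resize(w,(400,300))
o=np.zeros((600,800,3),np.uint8);o[:300,:400]=A;o[:300,400:]=B;o[300:,:400]=W
cv2.imwrite('pics/ab4.png',o[:,:,::-1])
```

```text
(no output)
```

View pics/ab4.png

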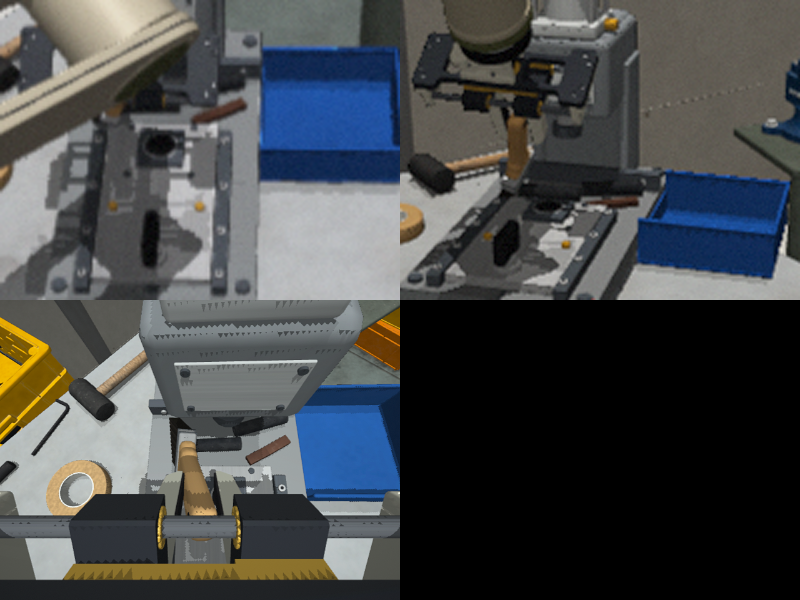

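The wrist panel shows the brush end lagging at (183,430) while tube A sits unmoved at (193–243,443). With the end pulled back to x≈109, the ferrule caught the rail/plate corner. I'll back off, shift rearward and let the grip re-seat.

Request:
arm_command(increments=[[-0.2,0.3,0.05,0.05,0.05,0,0],[-0.2,0.3,0.1,0.1,0.1,0,0],[0,0.2,0.1,0,0,0,0],[0,0,0,0,0,0,0],[0,0,0,0,0,0,0]], grip_force=60)

```text
time: 9.32
position: [0.5266, 0.2933, 0.1536]
ee_rot: [[0.649, 0.665, 0.37], [0.516, -0.742, 0.428], [0.559, -0.087, -0.825]]
contact_force: [0.1, -0.0, -1.4]
grip_width: 0.192
```

```bash
python3 sw.py 119 95 2
python3 - <<'E'
from h import *
a=snap('scene','a5')['img'];b=snap('side','b5')['img']; w=snap('wrist','w5')['img']
B=cv2.resize(b[170:270,220:353],(400,300),interpolation=cv2.INTER_CUBIC)
W=cv2.resize(w[150:420,150:450],(400,360))
o=np.zeros((360,800,3),np.uint8);o[:300,400:]=B;o[:360,:400]=W
cv2.imwrite('pics/ab5.png',o[:,:,::-1])
E
```

```text
end at press [116.7  93.7   8.1]
t 9.32 pos [0.5266 0.2933 0.1536] q [ 12. -18. 123.  27.  50.  48.] F [ 0.1 -0.  -1.4] g 0.192
shift [-0.12  0.15 -0.11] turn [-0.31 -0.4  -0.07]
```

View pics/ab5.png

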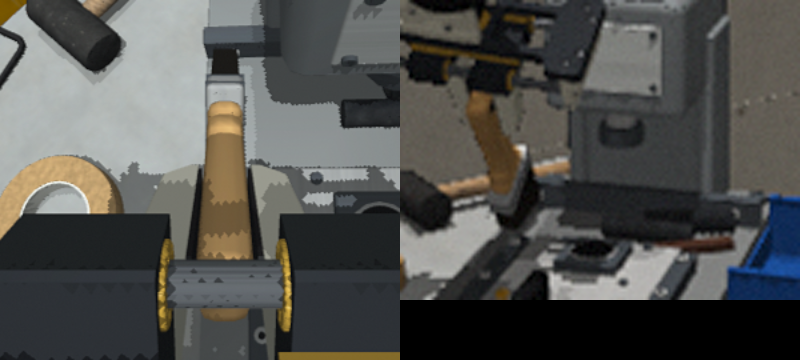

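Request:
arm_command(increments=[[-0.1,0.1,0,-0.3,-0.4,-0.07,0],[0,0,0,0,0,0,0]])

```text
time: 9.72
position: [0.5214, 0.2986, 0.1539]
ee_rot: [[0.616, 0.657, 0.434], [0.537, -0.754, 0.378], [0.576, 0.0, -0.817]]
contact_force: [-1.0, 0.2, -0.5]
grip_width: 0.192
```

```bash
python3 sw.py 119 93 2
```

```text
end at press [118.3  90.9   9.3]
t 9.72 pos [0.5214 0.2986 0.1539] q [ 16. -21. 126.  20.  45.  54.] F [-1.   0.2 -0.5] g 0.192
shift [-0.01  0.03 -0.12] turn [-0.01  0.01  0.01]
```

Request:
arm_command(increments=[[0,0,-0.12,0,0,0,0],[0.12,-0.13,0,0,0,0,0],[0.15,-0.17,0,0,0,0,0]])

```text
time: 10.1
position: [0.5371, 0.2813, 0.1472]
ee_rot: [[0.616, 0.66, 0.429], [0.538, -0.751, 0.383], [0.576, -0.005, -0.818]]
contact_force: [-5.9, 1.7, 1.6]
grip_width: 0.19
```

```bash
python3 sw.py 119 40 2
```

```text
end at press [118.6  68.5   2.6]
t 10.1 pos [0.5371 0.2813 0.1472] q [ 13. -19. 125.  23.  45.  49.] F [-5.9  1.7  1.6] g 0.19
shift [ 0.31 -0.34 -0.01] turn [-0.03 -0.01 -0.01]
```

```bash
sed -i 's/^d=np.*/LEAN=33.;L=np.radians(LEAN)\nd=np.degrees(fit.p[2]); Rs=down(d-90,LEAN,d); OFF=8/; s/np.radians(35)/L/g' sw.py; python3 sw.py 120 65 4
```

```text
end at press [118.6  68.5   2.6]
t 10.1 pos [0.5371 0.2813 0.1472] q [ 13. -19. 125.  23.  45.  49.] F [-5.9  1.7  1.6] g 0.19
shift [0.1  0.02 0.07] turn [-0.16  0.14 -0.01]
```

Request:
arm_command(increments=[[0.05,0.05,0.05,-0.15,0.13,0,0],[0.1,-0.1,0.02,0,0,0,0],[0.15,-0.17,0,0,0,0,0]])

```text
time: 10.48
position: [0.555, 0.2664, 0.1498]
ee_rot: [[0.632, 0.661, 0.404], [0.553, -0.75, 0.363], [0.543, -0.006, -0.839]]
contact_force: [-0.7, -0.9, -1.7]
grip_width: 0.19
```

```bash
python3 sw.py 120 20 4
```

```text
end at press [118.2  45.7   2.4]
t 10.47 pos [0.555  0.2664 0.1498] q [ 11. -15. 121.  22.  48.  48.] F [-0.7 -0.9 -1.7] g 0.19
shift [ 0.29 -0.29  0.03] turn [-0.02 -0.03 -0.02]
```

Request:
arm_command(increments=[[0.17,-0.17,0.02,0,0,0,0],[0.18,-0.2,0.01,0,0,0,0],[0.18,-0.2,0.01,0,0,0,0],[0.18,-0.2,0,0,0,0,0]])

```text
time: 10.98
position: [0.5981, 0.2173, 0.1496]
ee_rot: [[0.633, 0.664, 0.398], [0.552, -0.748, 0.368], [0.542, -0.013, -0.84]]
contact_force: [-1.9, -0.7, -1.5]
grip_width: 0.191
```

```bash
python3 sw.py 119 -60 3
```

```text
end at press [118.1 -18.7   2.1]
t 10.97 pos [0.5981 0.2173 0.1496] q [  3. -10. 116.  27.  50.  39.] F [-1.9 -0.7 -1.5] g 0.191
shift [ 0.44 -0.49  0.01] turn [-0.05 -0.06 -0.04]
```

Request:
arm_command(increments=[[0.18,-0.2,0,-0.03,-0.03,-0.02,0],[0.18,-0.2,0,-0.02,-0.02,-0.02,0],[0.18,-0.2,0,0,0,0,0],[0.18,-0.2,0,0,0,0,0],[0.18,-0.2,0,0,0,0,0]])

```text
time: 11.6
position: [0.653, 0.1556, 0.1492]
ee_rot: [[0.633, 0.661, 0.403], [0.552, -0.75, 0.365], [0.543, -0.008, -0.84]]
contact_force: [-6.1, 0.9, 1.3]
grip_width: 0.191
```

```bash
python3 sw.py 119 -150 4
```

```text
end at press [ 118.8 -102.1    1.7]
t 11.6 pos [0.653  0.1556 0.1492] q [ -4.  -2. 109.  29.  53.  31.] F [-6.1  0.9  1.3] g 0.191
shift [ 0.51 -0.59  0.04] turn [-0.03 -0.04 -0.02]
```

Request:
arm_command(increments=[[0.16,-0.18,0.03,0,0,0,0],[0.17,-0.2,0.02,0,0,0,0],[0.15,-0.17,0,0,0,0,0],[0.05,-0.05,0,0,0,0,0],[0,0,0,0,0,0,0]])

```text
time: 12.22
position: [0.6892, 0.1149, 0.153]
ee_rot: [[0.632, 0.659, 0.407], [0.55, -0.752, 0.363], [0.545, -0.006, -0.838]]
contact_force: [-0.2, 0.7, -1.5]
grip_width: 0.188
```

```bash
python3 sw.py 119 -155 60
python3 - <<'E'
from h import *
a=snap('scene','a6')['img'];b=snap('side','b6')['img']; w=snap('wrist','w6')['img']
A=cv2.resize(a[180:300,210:370],(400,300),interpolation=cv2.INTER_CUBIC);B=cv2.resize(b[210:310,280:413],(400,300),interpolation=cv2.INTER_CUBIC)
W=cv2.resize(w,(400,300))
o=np.zeros((600,800,3),np.uint8);o[:300,:400]=A;o[:300,400:]=B;o[300:,:400]=W
cv2.imwrite('pics/ab6.png',o[:,:,::-1])
E
```

```text
end at press [ 119.5 -157.     5.7]
t 12.22 pos [0.6892 0.1149 0.153 ] q [ -8.   3. 103.  31.  55.  27.] F [-0.2  0.7 -1.5] g 0.188
shift [-0.03  0.03  0.91] turn [-0.03 -0.02 -0.  ]
```

View pics/ab6.png

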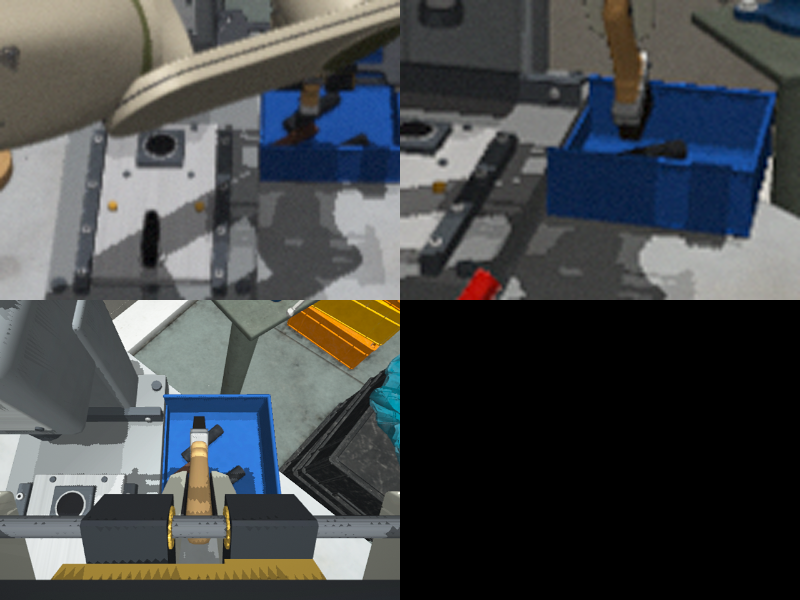

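Lane is clear in all three panels. Both tubes and the strip appear in the tray, at wrist (210,440), (237,470) and (185,462). Raising the brush and heading back to the holder.

Request:
arm_command(increments=[[0,0,0.6,0,0,0,0],[-0.1,-0.1,0.8,0,0,0,0],[-0.2,-0.3,0.8,0,0,0,0]])

```text
time: 12.75
position: [0.6653, 0.0943, 0.2803]
ee_rot: [[0.637, 0.662, 0.395], [0.552, -0.749, 0.366], [0.538, -0.015, -0.843]]
contact_force: [-0.1, -0.7, -1.0]
grip_width: 0.192
```

Run:
```python
from h import *
need([.4415,-.2558,.30],down(-83,4,7))
```

```text
t 12.75 pos [0.6653 0.0943 0.2803] q [-11.  -5.  98.  28.  69.  32.] F [-0.1 -0.7 -1. ] g 0.192
shift [-3.73 -5.84  0.33] turn [-1.27  2.61 -3.36]
```

Request:
arm_command(increments=[[-0.45,-0.75,0.1,-0.16,0.33,-0.42,0],[-0.45,-0.75,0.1,-0.16,0.33,-0.42,0],[-0.45,-0.75,0.1,-0.16,0.33,-0.42,0],[-0.45,-0.75,0.1,-0.16,0.33,-0.42,0],[-0.45,-0.75,0.1,-0.16,0.33,-0.42,0],[-0.45,-0.75,0,-0.16,0.33,-0.42,0],[-0.45,-0.6,0,-0.16,0.33,-0.42,0],[-0.2,-0.2,0,-0.1,0.2,-0.3,0],[0,0,0,0,0,0,0]])

```text
time: 13.88
position: [0.4576, -0.2294, 0.3204]
ee_rot: [[0.988, 0.13, 0.083], [0.13, -0.991, 0.007], [0.083, 0.004, -0.996]]
contact_force: [0.1, -0.3, -0.5]
grip_width: 0.188
```

Run:
```python
from h import *
need([.4415,-.2558,.30],down(-83,4,7))
```

```text
t 13.88 pos [ 0.4576 -0.2294  0.3204] q [-35. -12.  94.   3.  94.  48.] F [ 0.1 -0.3 -0.5] g 0.188
shift [-0.27 -0.44 -0.34] turn [ 0.02  0.08 -0.05]
```

Request:
arm_command(increments=[[-0.27,-0.45,-0.3,0.02,0.08,-0.05,0],[0,0,-0.4,0,0,0,0],[0,0,0,0,0,0,0],[0,0,0,0,0,0,0]])

```text
time: 14.38
position: [0.4435, -0.2539, 0.279]
ee_rot: [[0.989, 0.13, 0.075], [0.129, -0.992, 0.011], [0.076, -0.001, -0.997]]
contact_force: [0.1, 0.8, -1.4]
grip_width: 0.189
```

Run:
```python
from h import *
need([.4415,-.2558,.26],down(-83,4,7))
b=snap('side','s7')['img']; a=snap('scene','a7')['img']
B=cv2.resize(b[230:410,310:445],(450,600),interpolation=cv2.INTER_CUBIC)
A=cv2.resize(a[180:270,275:380],(350,300),interpolation=cv2.INTER_CUBIC); C=cv2.resize(a[310:410,340:457],(350,300),interpolation=cv2.INTER_CUBIC)
o=np.zeros((600,800,3),np.uint8);o[:,:450]=B;o[:300,450:]=A;o[300:,450:]=C
cv2.imwrite('pics/s7c.png',o[:,:,::-1])
```

```text
t 14.38 pos [ 0.4435 -0.2539  0.279 ] q [-38. -11.  97.   3.  91.  45.] F [ 0.1  0.8 -1.4] g 0.189
shift [-0.03 -0.03 -0.32] turn [-0.01  0.04 -0.05]
```

View pics/s7c.png

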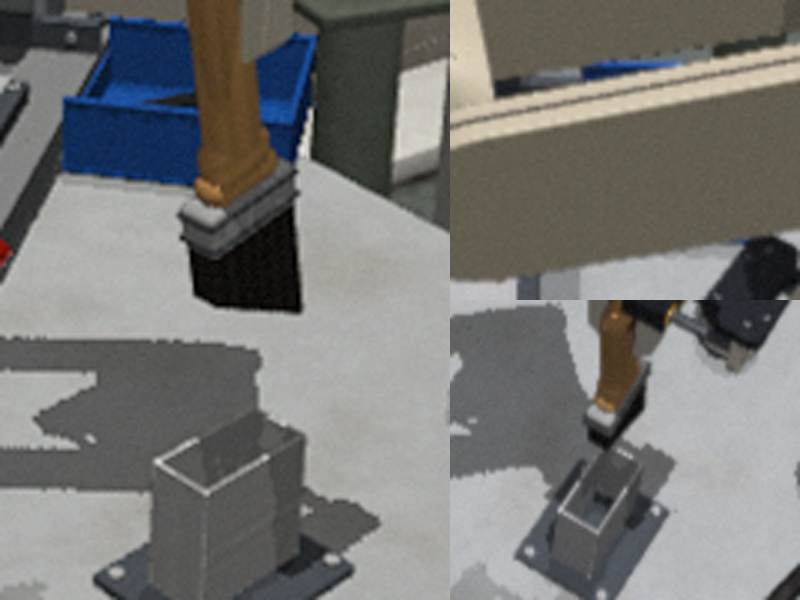

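Side panel: the bristle low corner is at (302,312), the heel at (195,297), and the ferrule bottom at (182,238)/(215,258)/(299,208). The holder rim corners are (155,462), (210,492) and (304,433). Fitting these now.

Run:
```python
from h import *
from scipy.optimize import least_squares as LS
c=load('s7');sc=load('a7'); K=lambda u,v:np.array([310+u/3.333,230+v/3.333]); K2=lambda u,v:np.array([340+(u-450)/2.99,310+(v-300)/2.99])
s=ctrl.state(); R=s['ee_rot'];p=s['position']
B0=R@np.diag([1,-1,-1]); g0=p-.019*R[:,2]
P=[((302,312),(27,-8,-158)),((195,297),(-27,8,-120)),((182,238),(-28,10,-96)),((299,208),(28,-10,-96)),((215,258),(-28,-10,-96)),((215,307),(-27,-8,-120))]
Q=[((606,437),(-28,-10,-96)),((649,374),(28,-10,-96))]
def f(x,m=0):
    B=B0@Ro.from_rotvec([x[4],x[2],0],degrees=True).as_matrix(); g=g0+B0@np.array([x[0],x[3],x[1]])/1000
    if m: return g,B
    return np.concatenate([proj(c,g+B@np.array(X)/1000)-K(*q) for q,X in P]+[proj(sc,g+B@np.array(X)/1000)-K2(*q) for q,X in Q]+[[x[3]/1.5,x[4]/1.5]])
r=LS(f,np.zeros(5));print(r.x.round(1),r.fun.round(1))
g,B=f(r.x,1)
for n,X in(('low',(27,0,-158)),('high',(-27,0,-120)),('ferrule',(0,0,-96)),('top',(0,0,42))): print(n,(g+B@np.array(X)/1000).round(4))
q=[atz(c,*K(*x),.075)[:2] for x in((155,462),(210,492),(304,433))];print('holder side',(q[0]+q[2])/2)
```

```text
[ -2.5 -14.4  -4.3   0.8   0.5] [-0.3  0.9 -1.2 -2.2  0.2  2.   0.5 -1.   0.4  1.1  0.8 -1.   0.5  0.6
 -0.3  0.1  0.5  0.3]
low [ 0.4905 -0.2456  0.1313]
high [ 0.4319 -0.2536  0.1608]
ferrule [ 0.4548 -0.2508  0.1885]
top [ 0.4344 -0.2548  0.325 ]
holder side [ 0.45073534 -0.25472881]
```

```bash
cat > put.py <<'E'
from h import *; import sys
# tool->brush fixed transform from fit: origin offset (mm, in B0 axes) and rotation
off=np.array([-2.5,.8,-14.4])/1000; rb=Ro.from_rotvec([.5,-4.3,0],degrees=True).as_matrix(); D=np.diag([1,-1,-1.])
a=np.radians(7.); Bt=np.array([[np.cos(a),-np.sin(a),0],[np.sin(a),np.cos(a),0],[0,0,1]])
Rt=Bt@rb.T@D   # B=R D rb
def tcp(g): return g-Rt@D@off+.019*Rt[:,2]
s=ctrl.state();R=s['ee_rot']; B=R@D@rb; g=s['position']-.019*R[:,2]+R@D@off
print('grip',g.round(4),'bz',B[:,2].round(3),'lowtip',(g+B@[.027,0,-.158]).round(4),'high',(g+B@[-.027,0,-.12]).round(4))
need(tcp(np.array([.4505,-.2548,float(sys.argv[1])])),Rt)
E
python3 put.py .255
```

```text
grip [ 0.4406 -0.2536  0.2834] bz [-0.148 -0.029  0.989] lowtip [ 0.4904 -0.2455  0.1313] high [ 0.4319 -0.2535  0.1608]
t 14.47 pos [ 0.4435 -0.254   0.279 ] q [-38. -11.  97.   3.  91.  45.] F [-0.5 -0.7 -1.4] g 0.19
shift [ 0.15 -0.02 -0.48] turn [-0.16  0.85 -0.05]
```

Request:
arm_command(increments=[[0.08,-0.01,-0.2,-0.08,0.45,0,0],[0.07,-0.01,-0.25,-0.08,0.4,0,0],[0,0,0,0,0,0,0]])

```text
time: 14.85
position: [0.4544, -0.2554, 0.2551]
ee_rot: [[0.989, 0.131, -0.071], [0.13, -0.991, -0.021], [-0.073, 0.011, -0.997]]
contact_force: [-1.0, 0.4, -1.1]
grip_width: 0.193
```

```bash
python3 put.py .165
```

```text
grip [ 0.4522 -0.2549  0.2599] bz [-0.002  0.003  1.   ] lowtip [ 0.4793 -0.2517  0.102 ] high [ 0.4257 -0.2587  0.1399]
t 14.85 pos [ 0.4544 -0.2554  0.2551] q [-33.  -2.  92.  -3.  93.  50.] F [-1.   0.4 -1.1] g 0.193
shift [-0.03  0.   -1.58] turn [ 0.01  0.01 -0.05]
```

Request:
arm_command(increments=[[-0.03,0,-0.25,0,0,-0.05,0],[0,0,-0.3,0,0,0,0],[0,0,-0.3,0,0,0,0]])

```text
time: 15.22
position: [0.4535, -0.2563, 0.2045]
ee_rot: [[0.99, 0.122, -0.064], [0.121, -0.992, -0.023], [-0.066, 0.015, -0.998]]
contact_force: [0.1, -0.4, -1.0]
grip_width: 0.19
```

```bash
python3 put.py .165
```

```text
grip [ 0.4512 -0.2557  0.2093] bz [-0.009  0.005  1.   ] lowtip [ 0.4795 -0.2532  0.0515] high [ 0.4256 -0.2595  0.089 ]
t 15.22 pos [ 0.4535 -0.2563  0.2045] q [-33.  -2.  96.  -3.  88.  50.] F [ 0.1 -0.4 -1. ] g 0.19
shift [-0.01  0.01 -0.74] turn [0.03 0.05 0.  ]
```

Inside the pocket with no force; continue down.

Request:
arm_command(increments=[[0,0,-0.3,0.02,0.04,0,0],[0,0,-0.3,0,0,0,0],[0,0,-0.15,0,0,0,0],[0,0,-0.07,0,0,0,0]])

```text
time: 15.72
position: [0.4532, -0.2564, 0.1517]
ee_rot: [[0.99, 0.121, -0.071], [0.12, -0.993, -0.019], [-0.073, 0.01, -0.997]]
contact_force: [-5.1, 2.5, 27.3]
grip_width: 0.19
```

```bash
python3 put.py .165
```

```text
grip [ 0.4509 -0.2558  0.1565] bz [-0.002  0.001  1.   ] lowtip [ 0.4781 -0.2527 -0.0015] high [ 0.4244 -0.2591  0.0364]
t 15.72 pos [ 0.4532 -0.2564  0.1517] q [-33.   1.  99.  -3.  83.  51.] F [-5.1  2.5 27.3] g 0.19
shift [-0.01  0.02  0.14] turn [0.   0.01 0.01]
```

Request:
arm_command(increments=[[0,0,0.02,0,0,0,0.7],[0,0,0,0,0,0,0.7],[0,0,0,0,0,0,0.7],[0,0,0.5,0,0,0,0.7],[0,0,0.9,0,0,0,0.7],[-0.2,0.6,0.7,0,0,0,0.7],[-0.2,0.9,0.1,0,0,0,0.7],[0,0.9,0,0,0,0,0.7]])

```text
time: 16.73
position: [0.4271, -0.1115, 0.2887]
ee_rot: [[0.991, 0.115, -0.072], [0.114, -0.993, -0.018], [-0.073, 0.009, -0.997]]
contact_force: [0.9, 0.5, -0.8]
grip_width: 0.7
```

Run:
```python
from h import *; import fit
d=np.degrees(fit.p[2]); print(fit.T(fit.p,(-112,0,83)))
# tool y perpendicular to bar (bar along press x) -> tool y along press y
for yaw in (d-90,d+90): need([.4637,.1269,.22],down(yaw))
```

```text
[0.46371451 0.12686268 0.083     ]
t 16.73 pos [ 0.4271 -0.1115  0.2887] q [-19. -15.  99.  -2.  99.  64.] F [ 0.9  0.5 -0.8] g 0.7
shift [ 0.61  3.97 -1.14] turn [ 0.22 -0.37  3.46]
t 16.73 pos [ 0.4271 -0.1115  0.2887] q [-19. -15.  99.  -2.  99.  64.] F [ 0.9  0.5 -0.8] g 0.7
shift [ 0.61  3.97 -1.14] turn [ -0.48  -0.29 -14.53]
```

Request:
arm_command(increments=[[0,0.3,0,0.1,-0.41,0.8,0.7],[0.05,0.3,-0.05,0,0,1,0.7],[0.05,0.3,-0.05,0,0,1,0.7],[0.05,0.3,-0.05,0,0,1,0.7],[0.05,0.3,-0.05,0,0,1,0.7],[0.05,0.3,-0.05,0,0,1,0.7],[0.05,0.3,-0.05,0,0,1,0.6],[0.05,0.3,-0.05,0,0,1,0.6],[0.05,0.3,-0.05,0,0,1,0.6],[0.05,0.3,-0.05,0,0,1,0.6],[0,0.2,0,0,0,1,0.6],[0,0.2,0,0,0,1,0.6]])

```text
time: 18.23
position: [0.4541, 0.1021, 0.2624]
ee_rot: [[-0.625, 0.781, 0.003], [0.781, 0.625, 0.009], [0.005, 0.008, -1.0]]
contact_force: [-0.5, 0.2, -0.4]
grip_width: 0.597
```

```bash
cat > b.py <<'E'
from h import *; import fit,sys
d=np.degrees(fit.p[2]); x,z,t=map(float,sys.argv[1:4])
X=fit.T(fit.p,(x,0,z)); print(X); need(X,down(d+90-t))
E
python3 b.py -112 220 0
```

```text
[0.46371451 0.12686268 0.22      ]
t 18.23 pos [0.4541 0.1021 0.2624] q [  6. -15. 102.   1.  93. -33.] F [-0.5  0.2 -0.4] g 0.597
shift [ 0.16  0.41 -0.71] turn [-0.06 -0.03  9.26]
```

Request:
arm_command(increments=[[0.05,0.1,0,0,0,1,0.6],[0.05,0.1,-0.1,0,0,1,0.6],[0.03,0.1,-0.1,0,0,1,0.6],[0.03,0.1,-0.1,0,0,1,0.6],[0,0,-0.1,0,0,1,0.6],[0,0,-0.1,0,0,1,0.6],[0,0,0,0,0,1,0.6],[0,0,0,0,0,1,0.6],[0,0,0,0,0,0.9,0.6],[0,0,0,0,0,0,0.6]])

```text
time: 19.48
position: [0.4633, 0.1276, 0.2309]
ee_rot: [[-0.757, -0.653, -0.011], [-0.653, 0.757, 0.002], [0.007, 0.009, -1.0]]
contact_force: [0.1, 0.6, 0.2]
grip_width: 0.606
```

```bash
python3 b.py -112 150 0
python3 - <<'E'
from h import *; import fit
c=snap('wrist','w8'); i=c['img']
# dark bar grip: find dark blob near projected bolt
for X in((-112,0,98),(-138,0,98),(-86,0,98)): print(proj(c,fit.T(fit.p,X)).round(0))
E
```

```text
[0.46371451 0.12686268 0.15      ]
t 19.48 pos [0.4633 0.1276 0.2309] q [   9.  -11.  102.    0.   90. -122.] F [0.1 0.6 0.2] g 0.606
shift [ 0.01 -0.01 -1.35] turn [-0.01 -0.06  0.05]
[315. 228.]
[315. 199.]
[316. 255.]
```

Run:
```python
from h import *
i=cv2.imread('pics/w8.png').max(2)[170:300,250:390]
n,l,st,ce=cv2.connectedComponentsWithStats((i<45).astype(np.uint8))
for k in range(1,n):
    if st[k,4]>60: print(st[k]+[250,170,0,0,0],ce[k]+[250,170])
```

```text
[376 178  14  51 221] [381.58371041 190.69230769]
[312 196  15  58 792] [318.54419192 224.56313131]
[375 230   3  44  66] [375.71212121 254.74242424]
[253 246  13  54 223] [260.51569507 284.43049327]
[372 276  12  24 176] [375.90340909 290.44886364]
```

Request:
arm_command(increments=[[0,0,-0.7,0,-0.05,0.05,0.5],[0,0,-0.8,0,0,0,0.5],[0,0,-0.8,0,0,0,0.5],[0,0,-0.35,0,0,0,0.5],[0,0,0,0,0,0,0.5]], grip_force=30)

```text
time: 20.15
position: [0.4636, 0.1275, 0.0692]
ee_rot: [[-0.766, -0.643, 0.002], [-0.643, 0.766, 0.003], [-0.004, 0.001, -1.0]]
contact_force: [-0.0, 0.4, 0.6]
grip_width: 0.499
```

```bash
python3 b.py -112 65 0
```

```text
[0.46371451 0.12686268 0.065     ]
t 20.15 pos [0.4636 0.1275 0.0692] q [   9.   -4.  113.    0.   71. -121.] F [-0.   0.4  0.6] g 0.499
shift [ 0.   -0.01 -0.07] turn [-0.02  0.01  0.12]
```

Request:
arm_command(increments=[[0,0,0,0,0,0.1,0],[0,0,0,0,0,0,0],[0,0,0,0,0,0,0],[0,0,0,0,0,0,0],[0,0,0,0,0,0,0],[0,0,0,0,0,0,0]], grip_force=40)

```text
time: 20.9
position: [0.4639, 0.1303, 0.0729]
ee_rot: [[-0.756, -0.655, 0.003], [-0.655, 0.756, 0.008], [-0.008, 0.004, -1.0]]
contact_force: [1.2, 0.1, -5.1]
grip_width: 0.15
```

```bash
python3 b.py -29 68 0
python3 - <<'E'
from h import *
# step-1 check of tray: dark/brown pixels
a=snap('scene','a9'); b=snap('side','b9')
E
```

```text
[0.52613948 0.18156299 0.068     ]
t 20.9 pos [0.4639 0.1303 0.0729] q [   9.   -4.  113.    0.   71. -122.] F [ 1.2  0.1 -5.1] g 0.15
shift [ 1.04  0.85 -0.08] turn [-0.05  0.02  0.03]
```

Run:
```python
from h import *
a=cv2.imread('pics/a9.png');b=cv2.imread('pics/b9.png')
r=lambda i,x0,x1,y0,y1:cv2.resize(i[y0:y1,x0:x1],(400,300),interpolation=cv2.INTER_CUBIC)
cv2.imwrite('pics/f9.png',np.vstack([np.hstack([r(a,260,380,190,280),r(b,300,420,225,315)]),np.hstack([r(a,340,460,330,420),r(b,310,450,280,385+0)])]))
```

```text
(no output)
```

View pics/f9.png

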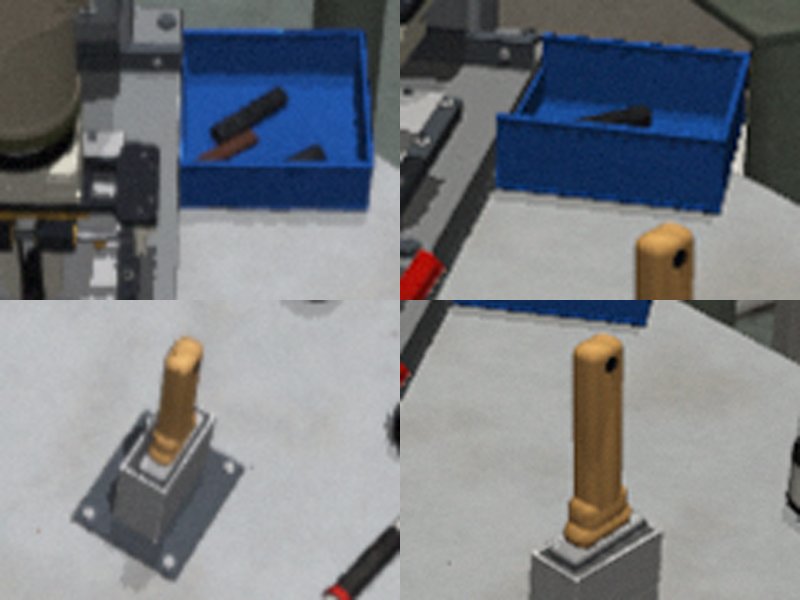

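The tray holds tube (250,113), strip (228,147) and tube (305,155). The brush stands in its holder. Now pushing the plate home.

Request:
arm_command(increments=[[0.15,0.11,-0.03,0,0,0,0],[0.2,0.17,0,0,0,0,0],[0.2,0.17,0,0,0,0,0],[0.2,0.17,0,0,0,0,0],[0.2,0.17,0,0,0,0,0]])

```text
time: 21.62
position: [0.5202, 0.1794, 0.0728]
ee_rot: [[-0.757, -0.654, -0.003], [-0.654, 0.757, 0.008], [-0.003, 0.008, -1.0]]
contact_force: [-5.1, -0.2, 1.1]
grip_width: 0.148
```

```bash
python3 b.py -29 68 0
```

```text
[0.52613948 0.18156299 0.068     ]
t 21.62 pos [0.5202 0.1794 0.0728] q [  13.    7.  102.    1.   72. -118.] F [-5.1 -0.2  1.1] g 0.148
shift [ 0.1   0.04 -0.08] turn [-0.05 -0.02  0.04]
```

Request:
arm_command(increments=[[0.1,0.08,0,0,0,0,0],[0.1,0.08,0,0,0,0,0],[0.12,0.1,0,0,0,0,0],[0.12,0.1,0,0,0,0,0]])

```text
time: 22.12
position: [0.5301, 0.1881, 0.0711]
ee_rot: [[-0.756, -0.654, -0.044], [-0.653, 0.757, -0.019], [0.046, 0.015, -0.999]]
contact_force: [-31.7, -21.5, 23.9]
grip_width: 0.149
```

```bash
python3 b.py -28 68 90
```

```text
[0.52689158 0.18222203 0.068     ]
t 22.12 pos [0.5301 0.1881 0.0711] q [  15.   11.   97.   -0.   74. -116.] F [-31.7 -21.5  23.9] g 0.149
shift [-0.05 -0.1  -0.05] turn [-0.12 -0.28 -8.96]
```

Plate hit the stop (38 N). I'll re-centre the grasp on the bolt axis before turning.

Request:
arm_command(increments=[[0,0,0,0,0,0,0.35],[0,0,0,0,0,0,0.35],[0,0,0,0,0,0,0.35],[-0.04,-0.08,-0.05,-0.12,-0.28,0,0.35],[0,0,0,0,0,0,0.35]])

```text
time: 22.75
position: [0.5298, 0.1833, 0.0697]
ee_rot: [[-0.758, -0.652, 0.009], [-0.652, 0.757, -0.039], [0.019, -0.035, -0.999]]
contact_force: [0.2, 0.0, 0.3]
grip_width: 0.35
```

```bash
python3 b.py -29 68 0
```

```text
[0.52613948 0.18156299 0.068     ]
t 22.75 pos [0.5298 0.1833 0.0697] q [  15.    9.  100.   -2.   71. -115.] F [0.2 0.  0.3] g 0.35
shift [-0.06 -0.03 -0.03] turn [0.22 0.05 0.05]
```

Request:
arm_command(increments=[[-0.06,-0.03,-0.03,0.22,0.05,0.05,0.35],[0,0,0,0,0,0,0],[0,0,0,0,0,0,0],[0,0,0,0,0,0,0],[0,0,0,0,0,0,0]])

```text
time: 23.38
position: [0.5257, 0.1844, 0.0691]
ee_rot: [[-0.752, -0.66, -0.003], [-0.66, 0.752, 0.003], [0.0, 0.005, -1.0]]
contact_force: [-0.5, -3.9, -0.7]
grip_width: 0.145
```

```bash
python3 b.py -30 68 90
```

```text
[0.52538737 0.18090395 0.068     ]
t 23.38 pos [0.5257 0.1844 0.0691] q [  14.    8.  101.    0.   71. -117.] F [-0.5 -3.9 -0.7] g 0.145
shift [-0.01 -0.06 -0.02] turn [-0.03 -0.   -9.  ]
```

Request:
arm_command(increments=[[0,0,0,0,0,-0.6,0],[0,0,0,0,0,-0.7,0],[0,0,0,0,0,-0.7,0],[0,0,0,0,0,-0.7,0]])

```text
time: 23.88
position: [0.5264, 0.1831, 0.0691]
ee_rot: [[-0.972, -0.234, -0.003], [-0.234, 0.972, -0.0], [0.002, 0.0, -1.0]]
contact_force: [-2.5, -1.7, 0.3]
grip_width: 0.148
```

```bash
python3 b.py -30 68 90; python3 -c "
from h import *;print(ctrl.state()['torque'])"
```

```text
[0.52538737 0.18090395 0.068     ]
t 23.88 pos [0.5264 0.1831 0.0691] q [ 14.   8. 101.   0.  71. -90.] F [-2.5 -1.7  0.3] g 0.148
shift [-0.02 -0.04 -0.02] turn [-0.01 -0.01 -6.23]
[-0.24176021  0.04957507  0.14331723]
```

Turning freely with about 0.14 N m, past 27°; continue.

Request:
arm_command(increments=[[0,0,0,0,0,-0.8,0],[0,0,0,0,0,-0.8,0],[0,0,0,0,0,-0.8,0],[0,0,0,0,0,-0.8,0],[0,0,0,0,0,-0.8,0],[0,0,0,0,0,-0.8,0],[0,0,0,0,0,-0.8,0],[0,0,0,0,0,-0.7,0],[0,0,0,0,0,-0.5,0]])

```text
time: 25.0
position: [0.5257, 0.1797, 0.0691]
ee_rot: [[-0.548, 0.836, -0.01], [0.836, 0.548, -0.004], [0.002, -0.011, -1.0]]
contact_force: [-0.5, -1.5, -0.4]
grip_width: 0.162
```

```bash
python3 b.py -30 68 90; python3 -c "
from h import *;print(ctrl.state()['torque'])"
```

```text
[0.52538737 0.18090395 0.068     ]
t 25.0 pos [0.5257 0.1797 0.0691] q [ 14.   8. 100.  -0.  72. -20.] F [-0.5 -1.5 -0.4] g 0.162
shift [-0.01  0.02 -0.02] turn [ 0.03 -0.06  0.8 ]
[-0.27091102 -0.28595243  1.14213478]
```

Request:
arm_command(increments=[[0,0,0,0,0,0.3,0],[0,0,0,0,0,0,0.5],[0,0,0,0,0,0,0.5],[0,0,0,0,0,0,0.5],[0,0,0,0,0,0,0.5],[0,0,0.4,0,0,0,0.6],[0,0,0.8,0,0,0,0.6],[0,0,0.8,0,0,0,0.6],[-0.3,-0.3,0.8,0,0,0,0.6],[0,0,0,0,0,0,0.6]])

```text
time: 26.25
position: [0.5067, 0.161, 0.2418]
ee_rot: [[-0.589, 0.808, -0.01], [0.808, 0.589, -0.006], [0.001, -0.012, -1.0]]
contact_force: [0.7, 0.0, -0.3]
grip_width: 0.598
```

Run:
```python
from h import *; import fit
c=snap('wrist','w10');snap('scene','a10'); s=ctrl.state();print(s['time'],s['position'],s['contact_force'],s['grip_width'])
pc=proj(c,fit.T(fit.p,(-30,0,98)));print(pc, [proj(c,fit.T(fit.p,X)).round() for X in((-30,26,98),(-30,-26,98),(-4,0,98))])
x0,y0=int(pc[0])-70,int(pc[1])-70
i=c['img'].max(2)[y0:y0+140,x0:x0+140]
n,l,st,ce=cv2.connectedComponentsWithStats((i<45).astype(np.uint8))
for k in range(1,n):
    if st[k,4]>150:
        yx=np.argwhere(l==k)[:,::-1].astype(np.float32)+[x0,y0]; r=cv2.minAreaRect(yx.astype(np.float32)); e=cv2.boxPoints(r)
        m=[(e[j]+e[(j+1)%4])/2 for j in range(4)]; m=sorted([(np.linalg.norm(m[0]-m[2]),m[0],m[2]),(np.linalg.norm(m[1]-m[3]),m[1],m[3])],key=lambda t:-t[0])[0]
        a,b=atz(c,*m[1],.098),atz(c,*m[2],.098); v=a-b
        ctr=(a+b)[:2]/2-fit.p[:2];t=fit.p[2]
        print(st[k][4],'len',np.linalg.norm(v),'angle to press x',np.degrees(np.arctan2(v[1],v[0])-t)%180,'ctr press',np.cos(t)*ctr[0]+np.sin(t)*ctr[1],-np.sin(t)*ctr[0]+np.cos(t)*ctr[1])
```

```text
26.35 [0.50512596 0.1611672  0.23697491] [-0.43517081  0.29866564 -0.73896371] 0.6006862462787469
[349.51892127 219.19030792] [array([348., 191.]), array([351., 246.]), array([378., 217.])]
807 len 0.05309379109056821 angle to press x 89.1523528761895 ctr press -0.03177555155160694 0.005430487110688987
273 len 0.13345094487666417 angle to press x 179.95604027504416 ctr press -0.03414784022150773 -0.04009938267418448
```

```bash
python3 -c "
from h import *;print(ctrl.finish_job())"
```

```text
the job is handed in; nothing more can be done
None
```

I swept all three offcuts off the bed into the blue tray and stood the brush back in its holder. Then I slid the die plate home and turned its clamp bolt a quarter turn clockwise. I handed the job in at about 26 s of the 64 s allowed.

**Last checks**
- **Offcuts and brush:** before I pushed the plate, the pictures showed both tubes and the strip in the tray and the brush standing in its holder. I did not look at either again after that.
- **Plate:** it stopped against the bar at about 38 N of wrist force, close to the 40 N limit for pressing with the arm or gripper body. I was pushing through the fingers. In the last picture the bolt grip measured at press x of about -32 mm, against -30 when fully home. That is within my measuring error, but it does not by itself prove the 3 mm limit.
- **Bolt:** it turned with little resistance to a firm stop (about 1.1 N m) and measured 89° from its free position in the last wrist picture.
- **Hand-in:** the robot was clear of everything.

**What went wrong on the way**
- **First sweep:** it snagged, most likely the brush ferrule on the rail or plate corner, at about 24 N. It tipped the brush in the grip before it had moved any offcut. I backed off, moved the brush rearward and swept again.
- **Return to the holder:** the brush had ended up about 4° off and lower in the grip. I corrected for that before inserting it, and it reached the pocket floor at about 27 N.

I did not measure the paint jar or tape roll again; I planned the path to stay clear of both.

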